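Feed the long pipe plug down the chute, thread first

ROBOT

A 6-joint arm with a two-finger parallel gripper is mounted at the origin on the work surface. World frame = base frame: x ahead of the robot, y to its left, z up, the work surface at z = 0. Lengths are in m, angles in rad, forces in N, time in s.
With the tool pointing down it reaches from about 0.4 to 0.825 m from the base axis. Payload 7 kg.
Tool frame: the origin (TCP) lies midway between the tips of the shut fingers; the grasp point (between the pads) lies 19 mm behind it; z points along the fingers, y is the line along which they close (so a half turn about z gives the same grasp; the last joint's range is limited). The gripper opens to 88 mm and grips with 3 to 60 N. Pads are 19 mm wide; open, the fingers measure 130 mm over their backs; the gripper's body (78 mm by 193 mm) begins 47 mm behind the grasp point.
Start: joints at [1.633, 0.359, 0.012, 0, -1.224, -0.288], TCP at [0.151, 0.658, 0.227] pointing down, gripper open.
Joint ranges: [-3.07, 3.07], [-1.43, 2.12], [-1.02, 1.25], [-3.03, 1.67], [-3.05, -0], [-3.03, 3.03]. Speed limits (rad/s): [2.39, 2.39, 3.01, 3.14, 3.14, 3.14].

INTERFACE

Orientations are given as [roll, pitch, yaw] about the fixed x, y, z axes, in that order (R = Rz(yaw) Ry(pitch) Rx(roll)).
In Python, from station import get_state, grab_frame, calibration, job_done, boxes_of, regions_of, spot_point gives the robot as it stands. The module is installed in compiled form; this text tells all that it offers.
- The arm moves only by the tool arm_command, never from a script. Its argument "commands" is a list of rows, each an object of numbers: "tx", "ty", "tz": the shift along the tool's x, y, z each as a share of 25 cm, from -1 to 1; "twist": the turn about the tool's z as a share of 180 degrees, from -1 to 1. A call has exactly 8 rows; each row is the pose to reach, as a shift and turn from the pose commanded when the call began, along the tool's axes at that moment, turning the shorter way round; what a row does not reach only later rows make up. A row lasts 1/12 s, in which the tool goes at most 41.7 mm and 7.16 degrees, less where a joint would pass 70% of its speed; a pose out of reach is approached as far as the arm can. A call with a number of a shift or a turn outside -1 to 1 is refused whole. A call with a gripper value outside its range is refused whole. "claw" is the opening, from 0 (shut) to 1 (fully open), set as the call begins (left out, the last holds). The fingers move at their own pace and stop on an object; "grip_force" is the grip in N (left out, the last holds). Time passes only in rows, so rows that repeat a pose let the fingers close, or fill a call up. It gives the time, the measured TCP pose, the force, the opening and the grip force at its end, in the units of the state.
- get_state(): the state, without advancing time (a new reading comes with each control period).
- grab_frame(name): name is "scene" or "side" or "wrist"; returns the picture (384x512x3 uint8, red, green, blue); there is no depth.
- calibration(name): a dict with "camera_matrix" (3x3 intrinsics, pixels), "extrinsics" (4x4, takes a point from camera to world coordinates). Camera axes: x right, y down, z forward; pixel columns grow to the right and rows downward; lengths in m; the calibration is good to about 2 mm. The wrist camera is an equidistant fisheye: a pixel r from the principal point sees the ray r / f radians off the axis. A picture is of the moment at which its call begins: read the wrist's pose just before it. calibration takes no time and is no camera call; for the wrist camera it gives the pose at the moment of the call.
- job_done(): hands the job in; it is judged then, once.
Trained networks look in the newest picture that a camera, given by its name, has taken for a name from the list of things; names that differ only in an ending like _2 or _b are one class to them, and where a whole thing is asked for, a point or a joint stands for the part that bears it (a point fixed in the world has none). Each returns a list of dicts, best first, with "score" (0 to 1); they miss things now and then, are a little off and sometimes report something else, mostly with a low value. They report only what shows in the picture. A call takes as long as a camera call. They do not tell look-alikes from the thing itself.
- boxes_of(query, camera): "rect" ([left, top, right, bottom] in pixels, round what is visible of it).
- regions_of(query, camera): "region" (384x512 bool, what is visible of it) and "rect" ([left, top, right, bottom] in pixels, round what is visible of it).
- spot_point(query, camera): "uv" ([column, row] in pixels: a listed point, or the origin of a listed thing).
The state is a dict: "t": time; "q": joint angles; "qd": joint speeds; "joint_efforts": joint torques, N m; "eef_pos": TCP position; "ee_rot": TCP orientation; "force": force on the tool from outside, world axes, zero at the start; "moment": the same for the moment, N m; "width": finger opening in m; "gripper_force": force on a finger pad.
Only numpy, scipy, OpenCV 4.12 (cv2) and the standard library are available. Lean on these libraries where they do the work, as an engineer would, in place of code of your own. Each camera call takes 0.05 s, during which the arm holds its last target. There are 200 camera calls.

TASK

Feed the long iron pipe plug into the open upper mouth of the sloping zinc chute, threaded end leading, so that it slides down under both wire hoops and comes to rest against the stop plate at the bottom with its threaded end on the plate and its square head uphill. Leave the short plug where it lies.

Things in the scene. Friction and masses are not known exactly. Their poses are not given: they have to be found in the camera images.
- long_plug: The longer of two dark iron pipe plugs, lying on its side, pointing anywhere. Sizes in mm: round threaded body, diameter 34, length 52, then a worn, paler square head 24 x 24 x 24; 76 overall, 0.25 kg. Origin on its long axis at mid length, near its centre of mass, 17 above the bench; the round body reaches from 14 on the head side of it to 38 on the other. x points to the threaded end.
- long_plug_tip (a point): Centre of the flat end face of the long plug's threaded end, 38 along its x axis from long_plug.
- short_plug: The other iron pipe plug, not wanted: round body also of diameter 34 but only 22 long, square head 20 x 20 x 12; 34 overall. Lies on its side; origin on its axis at mid length.
- chute: Fixed V-shaped zinc chute on a stand, steep enough for a plug to slide, 291 long. Origin on the bench below its middle; x points level downhill, y across, z up. The V's sides rise 25 degrees; its bottom line falls at 28 degrees: 193 high at x = -146, 115 at x = 0, 38 at x = 146. Two thin wire hoops over it at x = 52 and 132, 55 clear of the bottom line. A plug lying in the V has its axis 19 off that line.
- chute_mouth (a point): Feeding point on the V's bottom line in the open mouth, at x = -84, 160 above the bench. Mouth: x from -146 to -18, open above and at its upper end, sides reach 68 across each way and 36 above the bottom line. A plug held level along the chute and centred here clears the V with its axis 50 to 60 above this point; let go, it drops in and slides.
- chute_stop (a point): On the face of the steel stop plate that closes the lower end (x = 155, z = 54 in the chute's frame): where the centre of the plug's leading end face comes to rest.
Mind the look-alikes: they are no part of the job. Of the things like the long_plug, leave any that is red or yellow; of the rest the larger one is meant.

How it is judged:
By the outcome, as a careful person would: the job done as asked, in the order asked, and still so for the second after the job is handed in, with the robot touching nothing.
It also fails if it takes over 38 s, if anything falls off the work surface, if the arm or the gripper's body presses on something with over 40 N, if the wrist force passes 120 N, or if a joint passes its speed limit or range.

## Working session

There is one attempt and no reset: what is moved stays moved. The work goes in short steps, Python scripts to look and compute and a tool call to move; the robot and the scene stay as the last step left them, time stands still between calls to the robot, and variables do not carry over. Pictures are saved under pics/ and viewed, at most 10 in all, crops included, and the job is handed in when it is done.

Besides the shell and the picture viewer there is one more tool, called after ">>>" in YAML: its name, and indented under it one key for each argument. arm_command: Moves the arm, as the interface text tells. Shift numbers are shares of 25 cm and turn numbers shares of 180 degrees, none past 1 either way. Its arguments: {"type":"object","properties":{"commands":{"type":"array"},"claw":{"type":"number"},"grip_force":{"type":"number"}},"required":["commands"]}

```bash
mkdir -p pics; python3 - <<'E'
from station import *
import cv2,numpy as np
s=get_state();print(s['t'],s['eef_pos'],s['ee_rot'],s['width'])
ims=[]
for c in ['scene','side']:
    f=grab_frame(c);ims.append(f)
    for q in ['long_plug','short_plug','chute']:
        print(c,q,[(np.round(b['rect']).tolist(),round(b['score'],2)) for b in boxes_of(q,c)])
    for q in ['long_plug','long_plug_tip','chute_mouth','chute_stop','chute']:
        print(c,q,[(np.round(b['uv']).tolist(),round(b['score'],2)) for b in spot_point(q,c)])
    k=calibration(c);print(k['camera_matrix'].round(1).tolist(),k['extrinsics'].round(3).tolist())
    cv2.imwrite(f'pics/{c}0.png',cv2.resize(f[:,:,::-1],(768,576)))
E
```

```text
0.0 [0.15102855 0.65737481 0.22561118] [ 3.13992612e+00 -1.15398171e-04 -2.25951512e-01] 0.08745456736911962
scene long_plug [([291.0, 189.0, 310.0, 204.0], 0.67), ([290.0, 171.0, 305.0, 185.0], 0.6), ([143.0, 159.0, 293.0, 288.0], 0.39)]
scene short_plug [([140.0, 158.0, 295.0, 292.0], 0.72), ([354.0, 182.0, 366.0, 193.0], 0.7)]
scene chute [([141.0, 160.0, 293.0, 289.0], 0.97)]
scene long_plug [([292.0, 195.0], 0.77), ([296.0, 176.0], 0.45)]
scene long_plug_tip [([288.0, 188.0], 0.71), ([291.0, 176.0], 0.4)]
scene chute_mouth [([261.0, 202.0], 0.66)]
scene chute_stop [([149.0, 256.0], 0.81)]
scene chute [([222.0, 265.0], 0.7)]
[[367.4, 0.0, 258.9], [0.0, 367.4, 190.8], [0.0, 0.0, 1.0]] [[0.551, 0.471, -0.689, 1.171], [0.834, -0.301, 0.462, -0.401], [0.01, -0.829, -0.559, 0.615], [0.0, 0.0, 0.0, 1.0]]
side long_plug [([234.0, 260.0, 266.0, 281.0], 0.87), ([304.0, 235.0, 335.0, 253.0], 0.85), ([285.0, 265.0, 318.0, 298.0], 0.75), ([253.0, 296.0, 267.0, 325.0], 0.49)]
side short_plug [([162.0, 295.0, 179.0, 313.0], 0.53)]
side chute [([232.0, 131.0, 346.0, 217.0], 0.88)]
side long_plug [([262.0, 307.0], 0.85), ([253.0, 268.0], 0.83), ([302.0, 278.0], 0.81), ([320.0, 241.0], 0.61), ([337.0, 157.0], 0.21)]
side long_plug_tip [([309.0, 272.0], 0.95), ([264.0, 276.0], 0.9), ([262.0, 298.0], 0.56)]
side chute_mouth [([265.0, 156.0], 0.8)]
side chute_stop [([334.0, 158.0], 0.64)]
side chute [([285.0, 190.0], 0.57)]
[[418.0, 0.0, 267.7], [0.0, 418.0, 198.2], [0.0, 0.0, 1.0]] [[-0.77, -0.423, 0.478, 0.071], [-0.638, 0.529, -0.559, 0.609], [-0.016, -0.735, -0.678, 0.814], [0.0, 0.0, 0.0, 1.0]]
```

View pics/scene0.png

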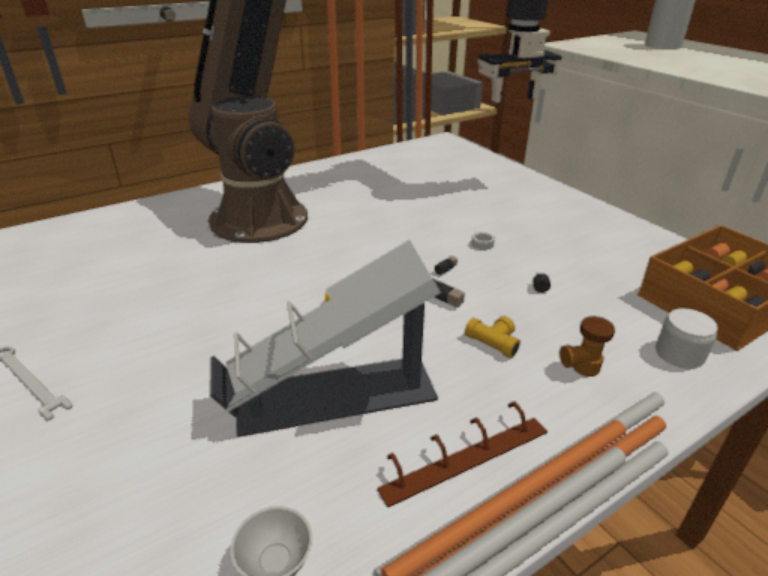

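View pics/side0.png

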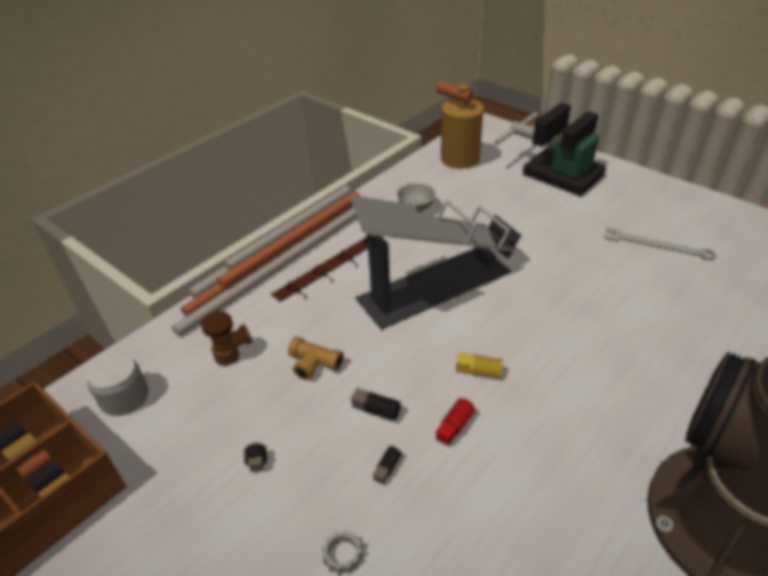

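The scene view shows the chute with its mouth at upper right (410,250) and the stop at lower left (220,380); the plugs are partly hidden behind it. In the side view the wanted dark plug is at about (378,404), with its pale head at the left. The smaller dark look-alike is at (388,463), the red one at (455,420), the yellow one at (480,366) and the short plug at (256,456).

```bash
cat > h.py <<'E'
from station import *
import numpy as np, cv2
from scipy.optimize import least_squares
from scipy.spatial.transform import Rotation as Rn
def ray(c,uv,k=None):
    k=k or calibration(c);K=k['camera_matrix'];T=k['extrinsics']
    a=np.array([(uv[0]-K[0,2])/K[0,0],(uv[1]-K[1,2])/K[1,1]])
    if c=='wrist':
        r=np.linalg.norm(a);d=np.array([*(a/max(r,1e-9)*np.sin(r)),np.cos(r)])
    else: d=np.array([*a,1])
    return T[:3,3],T[:3,:3]@d
def onz(c,uv,z,k=None):
    o,d=ray(c,uv,k);return o+d*(z-o[2])/d[2]
def proj(c,P,k=None):
    k=k or calibration(c);K=k['camera_matrix'];T=k['extrinsics']
    p=(np.atleast_2d(P)-T[:3,3])@T[:3,:3]
    if c=='wrist':
        n=np.linalg.norm(p[:,:2],axis=1);t=np.arctan2(n,p[:,2]);a=p[:,:2]/n[:,None]*t[:,None]
    else: a=p[:,:2]/p[:,2:]
    return a*[K[0,0],K[1,1]]+K[:2,2]
def chute(p,L):
    c,s=np.cos(p[2]),np.sin(p[2]);L=np.atleast_2d(L)
    return np.c_[p[0]+c*L[:,0]-s*L[:,1],p[1]+s*L[:,0]+c*L[:,1],L[:,2]]
E
python3 - <<'E'
from h import *
obs=[('scene',(261,202),(-.084,0,.16)),('scene',(149,256),(.155,0,.054)),('scene',(222,265),(0,0,0)),
('side',(265,156),(-.084,0,.16)),('side',(334,158),(.155,0,.054)),('side',(285,190),(0,0,0))]
def f(p): return np.concatenate([(proj(c,chute(p,l))[0]-uv) for c,uv,l in obs])
best=min((least_squares(f,[.6,.1,y],loss='soft_l1') for y in np.arange(-3,3,1)),key=lambda r:r.cost)
print(best.x.round(4),best.cost,best.fun.round(1))
for q in ['long_plug']:
    for r in regions_of(q,'side'):
        m=r['region'];v,u=np.nonzero(m)
        w=np.array([onz('side',(a,b),.017)[:2] for a,b in zip(u,v)])
        print(np.round(r['rect']),r['score'],m.sum(),w.mean(0).round(3),np.linalg.eigh(np.cov(w.T))[1][:,1].round(2))
for uv in [(253,268),(264,276),(237,266),(387/1.5,463/1.5)]: print(onz('side',uv,.017).round(4))
for c in ['scene','side']:
    f=cv2.resize(grab_frame(c),(1024,768))[:,:,::-1].copy()
    L=[(-.146,0,.193),(.146,0,.038),(0,0,0),(-.084,0,.16),(.155,0,.054)]
    for x,z in [(.052,.0875),(.132,.0455)]: L.append((x,0,z));L.append((x+.0,0,z+.055))
    for a,b in proj(c,chute(best.x,L))*2: cv2.circle(f,(int(a),int(b)),3,(0,0,255),-1)
    g=f[280:620,240:640] if c=='scene' else f[220:460,420:740]
    cv2.imwrite(f'pics/{c}1.png',cv2.resize(g,None,fx=1.5,fy=1.5))
E
```

```text
[ 0.6175 -0.1295 -1.9209] 8.506368263206864 [-2.7  0.3  0.6  0.6  0.3 -1.9 -1.8 -0.9 -0.4  0.5  4.3 -0. ]
[253. 296. 268. 325.] 0.83 290 [0.421 0.241] [-0.28  0.96]
[288. 267. 317. 298.] 0.8 430 [0.389 0.117] [-0.12  0.99]
[236. 257. 266. 279.] 0.71 477 [0.507 0.17 ] [-0.98 -0.22]
[303. 234. 335. 250.] 0.67 415 [ 0.427 -0.001] [-0.92 -0.39]
[0.5031 0.1624 0.017 ]
[0.4677 0.1638 0.017 ]
[0.5369 0.182  0.017 ]
[0.4215 0.2393 0.017 ]
```

View pics/scene1.png

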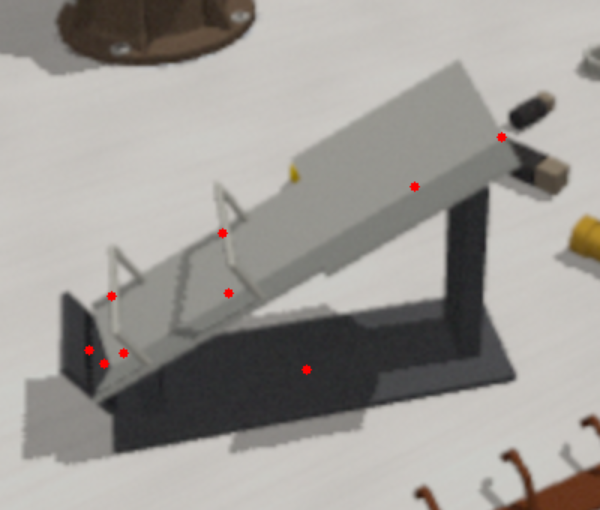

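View pics/side1.png

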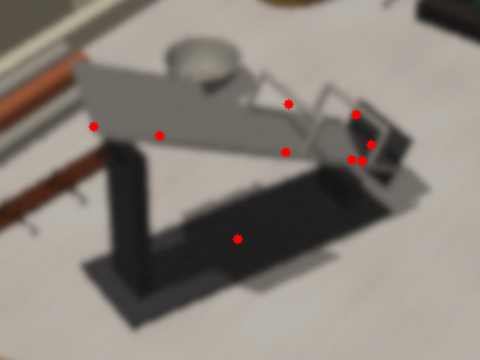

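The projected points fit: the mouth dots lie on the V's bottom line and the plate dot on the stop. I'll refine the fit with the mouth corners, then move above the plug.

```bash
python3 - <<'E'
from h import *
S=lambda a,b:((a/1.5+240)/2,(b/1.5+280)/2)
D=lambda a,b:((a/1.5+420)/2,(b/1.5+220)/2)
A=(-.131,-.068,.221);B=(-.131,.068,.221)
obs=[('scene',(261,202),(-.084,0,.16)),('scene',(149,256),(.155,0,.054)),('scene',(222,265),(0,0,0)),
('side',(265,156),(-.084,0,.16)),('side',(334,158),(.155,0,.054)),('side',(285,190),(0,0,0)),
('scene',S(460,62),A),('scene',S(525,160),B),('side',D(75,62),B),('side',D(100,140),A)]
def f(p): return np.concatenate([(proj(c,chute(p,l))[0]-uv) for c,uv,l in obs])
r=least_squares(f,[.6,-.1,-1.9],loss='soft_l1')
print(r.x.round(4),r.cost,r.fun.round(1),chute(r.x,(-.084,0,.16)))
s=get_state();R=Rn.from_euler('xyz',s['ee_rot']).as_matrix()
print('to plug above', (R.T@(np.array([.507,.168,.2])-s['eef_pos'])/.25).round(3), s['t'])
E
```

```text
[ 0.6185 -0.1272 -1.9234] 30.082192400508784 [-1.5  0.3  1.8  0.3  1.4 -2.  -2.7 -0.7 -1.   0.8  3.6  0.2  0.1 -1.3
 -2.9  0.2 -2.3 -2.4 15.2 -1.1] [[ 0.64754334 -0.04840573  0.16      ]]
to plug above [1.826 1.591 0.106] 1.05
```

>>> arm_command:
  commands:
    - {"tx":0.9,"ty":0.8,"tz":0,"twist":0.3}
    - {"tx":0.9,"ty":0.8,"tz":0,"twist":0.3}
    - {"tx":0.9,"ty":0.8,"tz":0,"twist":0.3}
    - {"tx":0.9,"ty":0.8,"tz":0,"twist":0.3}
    - {"tx":0.9,"ty":0.8,"tz":0,"twist":0.3}
    - {"tx":0.9,"ty":0.8,"tz":0,"twist":0.3}
    - {"tx":0.9,"ty":0.8,"tz":0,"twist":0.3}
    - {"tx":0.9,"ty":0.8,"tz":0,"twist":0.3}
  claw: 1

```text
t: 1.72
eef_pos: [0.3274, 0.4083, 0.2271]
ee_rot: [3.142, -0.0, -1.178]
force: [-0.1, 0.2, -0.5]
width: 0.0874
gripper_force: 0.0
```

```bash
python3 - <<'E'
from h import *
s=get_state();R=Rn.from_euler('xyz',s['ee_rot']).as_matrix()
print(s['q'],s['ee_rot'],s['eef_pos'],(R.T@(np.array([.507,.168,.2])-s['eef_pos'])/.25).round(3), s['t'])
E
```

```text
[ 1.27007693e+00  1.08038351e-01 -3.18435844e-01  1.97960014e-05
 -1.14435066e+00 -8.76864079e-01] [ 3.14158826e+00 -3.34578053e-05 -1.17757529e+00] [0.32743315 0.4082691  0.2270805 ] [ 1.163 -0.295  0.108] 1.7167
```

>>> arm_command:
  commands:
    - {"tx":1.0,"ty":-0.29,"tz":0,"twist":0.31}
    - {"tx":1.0,"ty":-0.29,"tz":0,"twist":0.31}
    - {"tx":1.0,"ty":-0.29,"tz":0,"twist":0.31}
    - {"tx":1.0,"ty":-0.29,"tz":0,"twist":0.31}
    - {"tx":1.0,"ty":-0.29,"tz":0,"twist":0.31}
    - {"tx":1.0,"ty":-0.29,"tz":0,"twist":0.31}
    - {"tx":1.0,"ty":-0.29,"tz":0,"twist":0.31}
    - {"tx":1.0,"ty":-0.29,"tz":0,"twist":0.31}

```text
t: 2.38
eef_pos: [0.4919, 0.2082, 0.2265]
ee_rot: [-3.141, -0.0, -2.153]
force: [-0.4, 0.5, -0.2]
width: 0.0875
gripper_force: 0.0
```

```bash
python3 - <<'E'
from h import *
k=calibration('wrist');s=get_state();f=grab_frame('wrist')
R=Rn.from_euler('xyz',s['ee_rot']).as_matrix()
print(s['q'].round(2),s['ee_rot'],s['eef_pos'],s['t'])
for r in regions_of('long_plug','wrist'):
    v,u=np.nonzero(r['region']);w=np.array([onz('wrist',(a,b),.017,k)[:2] for a,b in zip(u,v)])
    e=np.linalg.eigh(np.cov(w.T));print(np.round(r['rect']),round(r['score'],2),len(u),f[v,u].mean(0).round(),w.mean(0).round(4),e[1][:,1].round(3),np.sqrt(e[0]*12).round(3))
for q in ['long_plug','long_plug_tip']:
    for p in spot_point(q,'wrist'): print(q,p['uv'],round(p['score'],2),onz('wrist',p['uv'],.017,k).round(4))
for q,z in [('chute_mouth',.16),('chute_stop',.054)]:
    for p in spot_point(q,'wrist'): print(q,p['uv'],round(p['score'],2),onz('wrist',p['uv'],z,k).round(4))
cv2.imwrite('pics/w1.png',cv2.resize(f[:,:,::-1],(768,576)))
E
```

```text
[ 0.77  0.13 -0.3   0.   -1.15 -1.35] [-3.14133734e+00 -3.68562638e-04 -2.15268723e+00] [0.49187678 0.20823593 0.22648254] 2.3833
[175.   0. 217.  27.] 0.7 726 [99. 83. 15.] [0.4429 0.0087] [-0.999  0.035] [0.03  0.041]
[253.  24. 304.  86.] 0.65 1569 [90. 34. 30.] [0.3911 0.1145] [-0.126  0.992] [0.032 0.076]
[289. 135. 328. 170.] 0.64 762 [70. 70. 63.] [0.4252 0.236 ] [-0.263  0.965] [0.022 0.056]
[197. 115. 251. 175.] 0.59 1534 [64. 64. 57.] [0.5057 0.1681] [-0.955 -0.295] [0.032 0.077]
long_plug [280.7, 55.9] 0.81 [0.3874 0.1164 0.017 ]
long_plug [305.2, 153.9] 0.72 [0.4271 0.2369 0.017 ]
long_plug [222.6, 144.9] 0.58 [0.5083 0.1701 0.017 ]
long_plug_tip [292.1, 139.6] 0.94 [0.4317 0.2121 0.017 ]
long_plug_tip [243.5, 121.2] 0.81 [0.47   0.1598 0.017 ]
long_plug_tip [258.9, 32.8] 0.69 [0.3935 0.0777 0.017 ]
chute_stop [57.2, 24.0] 0.75 [ 0.5886 -0.09    0.054 ]
```

View pics/w1.png

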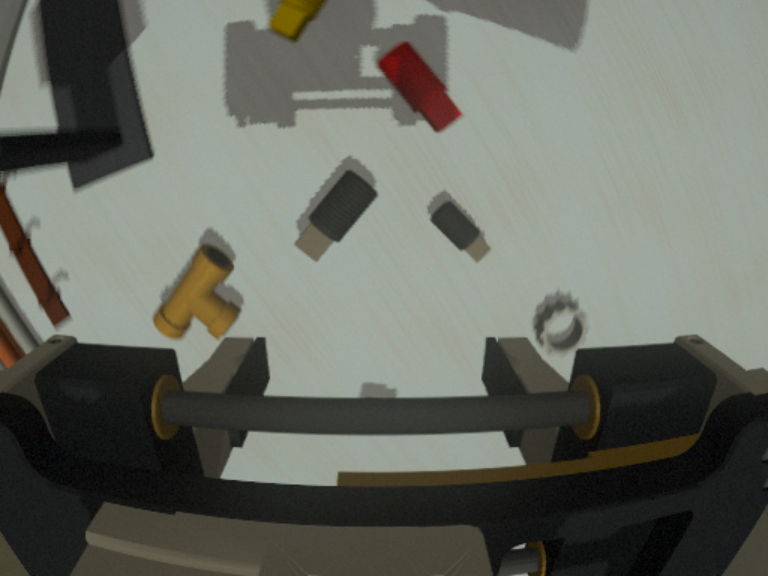

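The wrist view shows the wanted plug at (337,210), with its pale head at lower left; it measures 77 x 32 mm. The smaller look-alike is at (460,228) and the red one at (420,85). I'll align over the wanted plug and descend part way.

>>> arm_command:
  commands:
    - {"tx":0.094,"ty":-0.14,"tz":0.1,"twist":0.22}
    - {"tx":0.094,"ty":-0.14,"tz":0.25,"twist":0.22}
    - {"tx":0.094,"ty":-0.14,"tz":0.4,"twist":0.22}
    - {"tx":0.094,"ty":-0.14,"tz":0.5,"twist":0.22}
    - {"tx":0.094,"ty":-0.14,"tz":0.58,"twist":0.22}
    - {"tx":0.094,"ty":-0.14,"tz":0.58,"twist":0.22}
    - {"tx":0.094,"ty":-0.14,"tz":0.58,"twist":0.22}
    - {"tx":0.094,"ty":-0.14,"tz":0.58,"twist":0.22}

```text
t: 3.35
eef_pos: [0.5071, 0.173, 0.0817]
ee_rot: [-3.141, 0.0, -2.828]
force: [1.0, 0.1, 0.9]
width: 0.0879
gripper_force: 0.0
```

```bash
python3 - <<'E'
from h import *
k=calibration('wrist');s=get_state();f=grab_frame('wrist')
R=Rn.from_euler('xyz',s['ee_rot']).as_matrix()
print(s['q'].round(2),s['ee_rot'],s['eef_pos'],s['t'])
for r in regions_of('long_plug','wrist'):
    v,u=np.nonzero(r['region']);w=np.array([onz('wrist',(a,b),.017,k)[:2] for a,b in zip(u,v)])
    e=np.linalg.eigh(np.cov(w.T));print(np.round(r['rect']),round(r['score'],2),len(u),w.mean(0).round(4),e[1][:,1].round(3),np.sqrt(e[0]*12).round(3))
for q in ['long_plug','long_plug_tip']:
    for p in spot_point(q,'wrist'):
        P=onz('wrist',p['uv'],.017,k);print(q,np.round(p['uv']),round(p['score'],2),P.round(4),'tool',(R.T@(P-s['eef_pos'])/.25).round(3))
cv2.imwrite('pics/w2.png',cv2.resize(f[:,:,::-1],(768,576)))
E
```

```text
[ 0.7   0.27 -0.48  0.   -0.81 -1.95] [-3.14143043e+00  2.10860575e-04 -2.82820294e+00] [0.50708478 0.17296564 0.08174639] 3.35
[ 54.   5. 106.  98.] 0.81 3470 [ 0.4258 -0.0024] [-0.876 -0.483] [0.038 0.081]
[326. 116. 396. 144.] 0.77 1879 [0.4252 0.2357] [-0.23   0.973] [0.022 0.057]
[225. 151. 271. 254.] 0.55 3746 [0.5056 0.1681] [-0.955 -0.297] [0.031 0.081]
long_plug [362. 132.] 0.97 [0.4247 0.2382 0.017 ] tool [0.233 0.35  0.259]
long_plug [79. 50.] 0.83 [ 0.4258 -0.0017  0.017 ] tool [ 0.525 -0.564  0.259]
long_plug [247. 200.] 0.81 [0.5066 0.17   0.017 ] tool [ 0.006 -0.011  0.259]
long_plug [229.  37.] 0.8 [0.3901 0.1185 0.017 ] tool [ 0.512 -0.063  0.259]
long_plug_tip [247. 153.] 0.85 [0.4704 0.1579 0.017 ] tool [ 0.158 -0.012  0.259]
long_plug_tip [326. 125.] 0.83 [0.4301 0.2086 0.017 ] tool [0.249 0.231 0.259]
long_plug_tip [73.  7.] 0.72 [ 0.39  -0.021  0.017] tool [ 0.685 -0.593  0.259]
long_plug_tip [176.  28.] 0.63 [0.3934 0.0773 0.017 ] tool [ 0.551 -0.224  0.259]
```

View pics/w2.png

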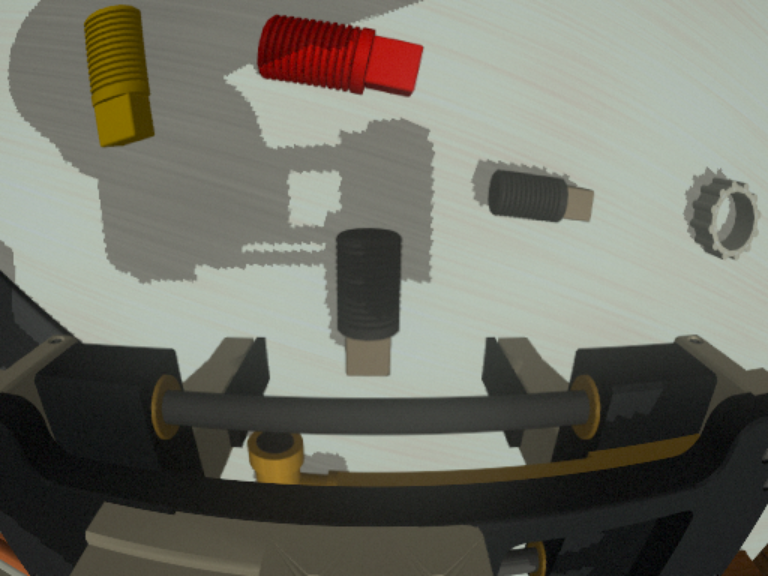

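```bash
python3 - <<'E'
from h import *
k=calibration('wrist');s=get_state();R=Rn.from_euler('xyz',s['ee_rot']).as_matrix()
for uv in [(275,432),(302,460),(250,460)]:
    for z in (.02,.04): print(uv,z,(R.T@(onz('wrist',np.array(uv)/1.5,z,k)-s['eef_pos'])).round(3))
for uv in [(290,340),(342,356),(316,340)]: print((R.T@(onz('side',np.array(uv)/1.5,.035)-s['eef_pos'])).round(3))
E
```

```text
(275, 432) 0.02 [-0.085 -0.062  0.063]
(275, 432) 0.04 [-0.07  -0.057  0.043]
(302, 460) 0.02 [-0.107 -0.047  0.063]
(302, 460) 0.04 [-0.09  -0.043  0.043]
(250, 460) 0.02 [-0.11  -0.082  0.063]
(250, 460) 0.04 [-0.092 -0.075  0.043]
[-0.182 -0.063  0.048]
[-0.083 -0.062  0.048]
[-0.141 -0.079  0.048]
```

The wanted plug is at (368,300), between and ahead of the fingers, with its head at the bottom. The tee is 7 cm behind, so it's clear.

>>> arm_command:
  commands:
    - {"tx":0.014,"ty":-0.011,"tz":0.05,"twist":0.004}
    - {"tx":0.014,"ty":-0.011,"tz":0.12,"twist":0.004}
    - {"tx":0.014,"ty":-0.011,"tz":0.18,"twist":0.004}
    - {"tx":0.014,"ty":-0.011,"tz":0.24,"twist":0.004}
    - {"tx":0.014,"ty":-0.011,"tz":0.28,"twist":0.004}
    - {"tx":0.014,"ty":-0.011,"tz":0.3,"twist":0.004}
    - {"tx":0.014,"ty":-0.011,"tz":0.305,"twist":0.004}
    - {"tx":0.014,"ty":-0.011,"tz":0.305,"twist":0.004}

```text
t: 4.22
eef_pos: [0.5047, 0.1687, 0.0055]
ee_rot: [-3.142, 0.0, -2.845]
force: [-0.1, 0.3, 0.4]
width: 0.0875
gripper_force: 0.0
```

>>> arm_command:
  commands:
    - {"tx":0,"ty":0,"tz":0,"twist":0}
    - {"tx":0,"ty":0,"tz":0,"twist":0}
    - {"tx":0,"ty":0,"tz":0,"twist":0}
    - {"tx":0,"ty":0,"tz":0,"twist":0}
    - {"tx":0,"ty":0,"tz":0,"twist":0}
    - {"tx":0,"ty":0,"tz":0,"twist":0}
    - {"tx":0,"ty":0,"tz":0,"twist":0}
    - {"tx":0,"ty":0,"tz":0,"twist":0}
  claw: 0
  grip_force: 30

```text
t: 4.88
eef_pos: [0.5045, 0.1685, 0.0053]
ee_rot: [3.142, 0.0, -2.846]
force: [0.9, 0.1, -0.6]
width: 0.0399
gripper_force: 0.0
```

>>> arm_command:
  commands:
    - {"tx":0,"ty":0,"tz":0,"twist":0}
    - {"tx":0,"ty":0,"tz":0,"twist":0}
    - {"tx":0,"ty":0,"tz":0,"twist":0}
    - {"tx":0,"ty":0,"tz":0,"twist":0}
    - {"tx":0,"ty":0,"tz":0,"twist":0}
    - {"tx":0,"ty":0,"tz":-0.08,"twist":0}
    - {"tx":0,"ty":0,"tz":-0.2,"twist":0}
    - {"tx":0,"ty":0,"tz":-0.34,"twist":0}

```text
t: 5.55
eef_pos: [0.5029, 0.1675, 0.0894]
ee_rot: [-3.14, -0.005, -2.846]
force: [1.2, 1.4, -2.4]
width: 0.0333
gripper_force: 30.0
```

>>> arm_command:
  commands:
    - {"tx":0,"ty":0,"tz":-0.15,"twist":0}
    - {"tx":0,"ty":0,"tz":-0.3,"twist":0}
    - {"tx":0,"ty":0,"tz":-0.45,"twist":0}
    - {"tx":0,"ty":0,"tz":-0.6,"twist":0}
    - {"tx":0,"ty":0,"tz":-0.75,"twist":0}
    - {"tx":0,"ty":0,"tz":-0.8,"twist":0}
    - {"tx":0,"ty":0,"tz":-0.8,"twist":0}
    - {"tx":0,"ty":0,"tz":-0.8,"twist":0}

```text
t: 6.22
eef_pos: [0.5042, 0.1687, 0.2903]
ee_rot: [3.141, 0.001, -2.846]
force: [-0.4, -0.3, -3.3]
width: 0.0332
gripper_force: 30.0
```

```bash
python3 - <<'E'
from h import *
k=calibration('wrist');s=get_state();f=grab_frame('wrist')
R=Rn.from_euler('xyz',s['ee_rot']).as_matrix()
print(s['q'].round(2),s['ee_rot'],s['eef_pos'],s['t'],s['width'],s['gripper_force'])
for q,z in [('long_plug_tip',s['eef_pos'][2]+.013),('chute_mouth',.16),('chute_stop',.054),('chute',0)]:
    for p in spot_point(q,'wrist'):
        P=onz('wrist',p['uv'],z,k);print(q,np.round(p['uv']),round(p['score'],2),P.round(4),'tool',(R.T@(P-s['eef_pos'])).round(3))
grab_frame('side')
for q in ['chute_mouth','chute_stop','chute']:
    print(q,[(np.round(p['uv'],1),round(p['score'],2)) for p in spot_point(q,'side')])
cv2.imwrite('pics/w3.png',cv2.resize(f[:,:,::-1],(768,576)))
E
```

```text
[ 0.69  0.08 -0.2  -0.   -1.29 -1.97] [ 3.14053058e+00  5.50567544e-04 -2.84608828e+00] [0.50417688 0.16866438 0.29030498] 6.2167 0.033218552338375354 29.99137133359909
long_plug_tip [254. 190.] 0.88 [0.4695 0.1599 0.3033] tool [ 0.036  0.002 -0.013]
long_plug_tip [212.  63.] 0.65 [0.4146 0.1216 0.3033] tool [ 0.099 -0.019 -0.013]
long_plug_tip [290. 116.] 0.62 [0.4281 0.1656 0.3033] tool [ 0.074  0.019 -0.013]
long_plug_tip [149.  44.] 0.6 [0.4121 0.0881 0.3033] tool [ 0.112 -0.05  -0.013]
chute_mouth [ 57. 233.] 0.65 [ 0.6427 -0.047   0.16  ] tool [-0.07  -0.247  0.13 ]
chute [ 72. 169.] 0.92 [ 0.6202 -0.1256  0.    ] tool [-0.025 -0.316  0.29 ]
chute_mouth [(array([262.8, 155.6]), 0.58)]
chute_stop [(array([263. , 156.2]), 0.66), (array([338. , 155.3]), 0.57)]
chute [(array([285.3, 191.5]), 0.88)]
```

View pics/w3.png

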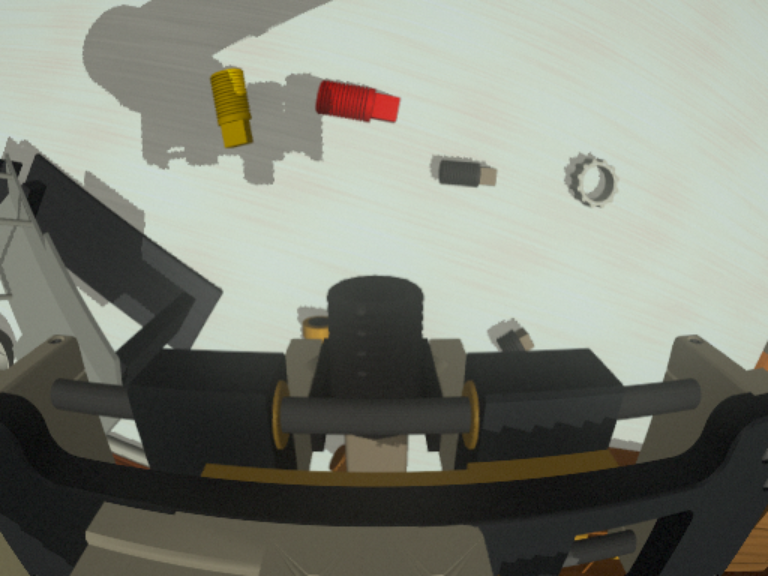

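The plug is held straight, with its threaded end ahead at (375,300). The chute is at the left. I'll carry the plug over the mouth and turn it in line.

>>> arm_command:
  commands:
    - {"tx":-0.29,"ty":-0.99,"tz":0,"twist":-0.294}
    - {"tx":-0.29,"ty":-0.99,"tz":0,"twist":-0.294}
    - {"tx":-0.29,"ty":-0.99,"tz":0,"twist":-0.294}
    - {"tx":-0.29,"ty":-0.99,"tz":0,"twist":-0.294}
    - {"tx":-0.29,"ty":-0.99,"tz":0,"twist":-0.294}
    - {"tx":-0.29,"ty":-0.99,"tz":0,"twist":-0.294}
    - {"tx":-0.29,"ty":-0.99,"tz":0,"twist":-0.294}
    - {"tx":-0.29,"ty":-0.99,"tz":0,"twist":-0.294}

```text
t: 7.33
eef_pos: [0.648, -0.0517, 0.2886]
ee_rot: [3.14, -0.002, -1.92]
force: [0.1, 1.1, -1.9]
width: 0.0331
gripper_force: 30.0
```

>>> arm_command:
  commands:
    - {"tx":0,"ty":0,"tz":0,"twist":0}
    - {"tx":0,"ty":0,"tz":0,"twist":0}
    - {"tx":0,"ty":0,"tz":0,"twist":0}
    - {"tx":0,"ty":0,"tz":0,"twist":0}
    - {"tx":0,"ty":0,"tz":0,"twist":0}
    - {"tx":0,"ty":0,"tz":0,"twist":0}
    - {"tx":0,"ty":0,"tz":0,"twist":0}
    - {"tx":0,"ty":0,"tz":0,"twist":0}

```text
t: 8.0
eef_pos: [0.6459, -0.0467, 0.2905]
ee_rot: [-3.141, 0.0, -1.922]
force: [-0.1, 0.6, -1.8]
width: 0.0333
gripper_force: 30.0
```

```bash
python3 - <<'E'
from h import *
k=calibration('wrist');s=get_state();f=grab_frame('wrist')
R=Rn.from_euler('xyz',s['ee_rot']).as_matrix()
print(s['q'].round(2),s['ee_rot'],s['eef_pos'],s['t'])
for q,z in [('chute_mouth',.16),('chute_stop',.054)]:
    for p in spot_point(q,'wrist'):
        P=onz('wrist',p['uv'],z,k);print(q,np.round(p['uv'],1),round(p['score'],2),P.round(4),'tool',(R.T@(P-s['eef_pos'])).round(3))
f=cv2.resize(f[:,:,::-1],(768,576))
for a,b in proj('wrist',chute([.6185,-.1272,-1.9234],[(-.084,0,.16),(0,0,.115),(.052,0,.0875),(.132,0,.0455),(.155,0,.054),(-.025,.068,.163),(-.025,-.068,.163)]),k)*1.5: cv2.circle(f,(int(a),int(b)),3,(0,0,255),-1)
cv2.imwrite('pics/w4.png',f)
E
```

```text
[ 0.23  0.28  0.05 -0.   -1.34 -0.58] [-3.14130869e+00  1.90613686e-04 -1.92204589e+00] [ 0.64592901 -0.04668184  0.29054655] 8.0
chute_mouth [254.  177.3] 0.95 [ 0.6414 -0.0478  0.16  ] tool [0.003 0.004 0.131]
chute_stop [251.   93.1] 0.3 [ 0.6148 -0.1285  0.054 ] tool [0.088 0.001 0.237]
```

View pics/w4.png

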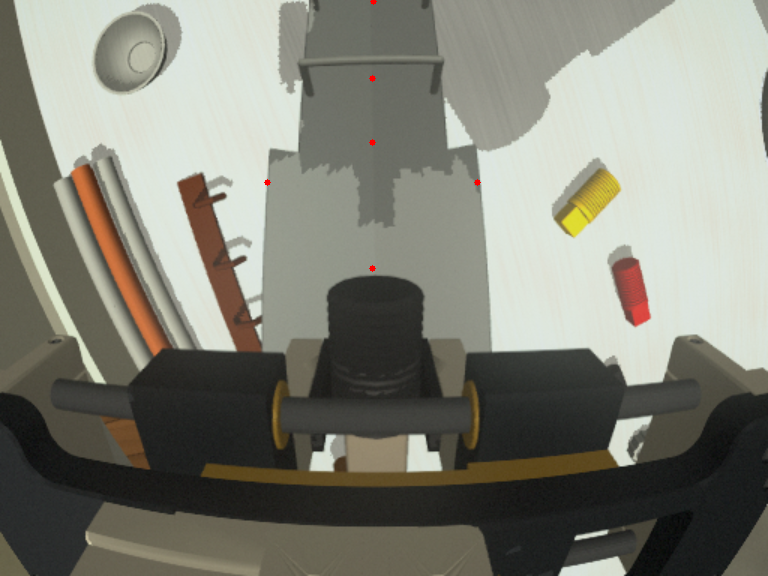

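The held plug is centred over the V: the bottom line is at column 373 and the plug at 375, and the mouth edges at 267 and 478 match the model. I'll lower it to about 55 mm above the line.

>>> arm_command:
  commands:
    - {"tx":0.006,"ty":-0.004,"tz":0.08,"twist":0}
    - {"tx":0.006,"ty":-0.004,"tz":0.16,"twist":0}
    - {"tx":0.006,"ty":-0.004,"tz":0.24,"twist":0}
    - {"tx":0.006,"ty":-0.004,"tz":0.3,"twist":0}
    - {"tx":0.006,"ty":-0.004,"tz":0.33,"twist":0}
    - {"tx":0.006,"ty":-0.004,"tz":0.347,"twist":0}
    - {"tx":0.006,"ty":-0.004,"tz":0.347,"twist":0}
    - {"tx":0.006,"ty":-0.004,"tz":0.347,"twist":0}

```text
t: 8.82
eef_pos: [0.6469, -0.0489, 0.2044]
ee_rot: [-3.141, 0.0, -1.922]
force: [-0.1, 0.4, -1.5]
width: 0.0331
gripper_force: 30.0
```

>>> arm_command:
  commands:
    - {"tx":0,"ty":0,"tz":0,"twist":0}
    - {"tx":0,"ty":0,"tz":0,"twist":0}
    - {"tx":0,"ty":0,"tz":0,"twist":0}
    - {"tx":0,"ty":0,"tz":0,"twist":0}
    - {"tx":0,"ty":0,"tz":0,"twist":0}
    - {"tx":0,"ty":0,"tz":0,"twist":0}
    - {"tx":0,"ty":0,"tz":0,"twist":0}
    - {"tx":0,"ty":0,"tz":0,"twist":0}

```text
t: 9.48
eef_pos: [0.6464, -0.0488, 0.2036]
ee_rot: [-3.142, 0.0, -1.922]
force: [0.7, -0.1, -2.1]
width: 0.0337
gripper_force: 30.0
```

No contact; the force is only the plug's weight. Releasing.

>>> arm_command:
  commands:
    - {"tx":0,"ty":0,"tz":0,"twist":0}
    - {"tx":0,"ty":0,"tz":0,"twist":0}
    - {"tx":0,"ty":0,"tz":0,"twist":0}
    - {"tx":0,"ty":0,"tz":0,"twist":0}
    - {"tx":0,"ty":0,"tz":0,"twist":0}
    - {"tx":0,"ty":0,"tz":0,"twist":0}
    - {"tx":0,"ty":0,"tz":0,"twist":0}
    - {"tx":0,"ty":0,"tz":0,"twist":0}
  claw: 0.6

```text
t: 10.15
eef_pos: [0.6464, -0.0488, 0.2036]
ee_rot: [-3.142, -0.0, -1.922]
force: [-0.4, -0.4, 0.5]
width: 0.0524
gripper_force: 0.0
```

>>> arm_command:
  commands:
    - {"tx":0,"ty":0,"tz":0,"twist":0}
    - {"tx":0,"ty":0,"tz":0,"twist":0}
    - {"tx":0,"ty":0,"tz":-0.1,"twist":0}
    - {"tx":0,"ty":0,"tz":-0.2,"twist":0}
    - {"tx":0,"ty":0,"tz":-0.3,"twist":0}
    - {"tx":0,"ty":0,"tz":-0.4,"twist":0}
    - {"tx":0,"ty":0,"tz":-0.4,"twist":0}
    - {"tx":0,"ty":0,"tz":-0.4,"twist":0}

```text
t: 10.82
eef_pos: [0.6472, -0.0487, 0.3055]
ee_rot: [-3.138, 0.002, -1.922]
force: [-0.2, 0.4, -0.7]
width: 0.0527
gripper_force: 0.0
```

```bash
python3 - <<'E'
from h import *
s=get_state();print(s['eef_pos'],s['t'],s['width'])
a=grab_frame('scene')[150:300,130:330,::-1];b=grab_frame('side')[110:260,210:410,::-1]
cv2.imwrite('pics/r.png',np.hstack([cv2.resize(x,(400,300),interpolation=cv2.INTER_CUBIC) for x in (a,b)]))
E
```

```text
[ 0.6471521  -0.04873983  0.30549752] 10.8167 0.05265863282389185
```

View pics/r.png

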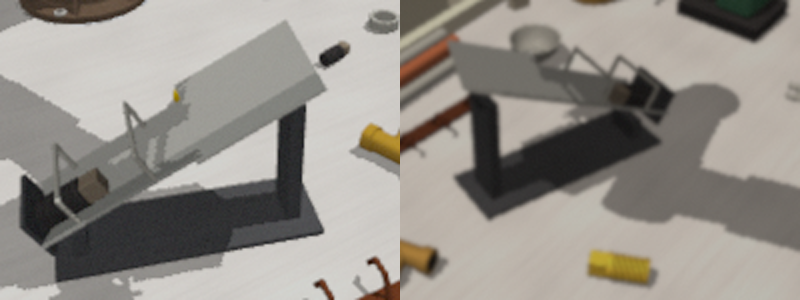

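The plug lies under the lower hoop at the stop, threaded end on the plate and pale head uphill at (93,185). I'll check that it is still, then hand in.

>>> arm_command:
  commands:
    - {"tx":0,"ty":0,"tz":0,"twist":0}
    - {"tx":0,"ty":0,"tz":0,"twist":0}
    - {"tx":0,"ty":0,"tz":0,"twist":0}
    - {"tx":0,"ty":0,"tz":0,"twist":0}
    - {"tx":0,"ty":0,"tz":0,"twist":0}
    - {"tx":0,"ty":0,"tz":0,"twist":0}
    - {"tx":0,"ty":0,"tz":0,"twist":0}
    - {"tx":0,"ty":0,"tz":0,"twist":0}

```text
t: 11.58
eef_pos: [0.6464, -0.0488, 0.3036]
ee_rot: [-3.142, 0.0, -1.922]
force: [0.4, 0.3, 0.7]
width: 0.0525
gripper_force: 0.0
```

```bash
python3 - <<'E'
from h import *
p=[.6185,-.1272,-1.9234]
c=np.array([.155,0,.054])-.038*np.array([np.cos(.4887),0,-np.sin(.4887)])
print('expected',proj('scene',chute(p,[c])),proj('side',chute(p,[c])))
a=grab_frame('scene')
print([(np.round(q['uv']),round(q['score'],2)) for q in spot_point('long_plug','scene')])
b=grab_frame('side')
print([(np.round(q['uv']),round(q['score'],2)) for q in spot_point('long_plug','side')])
r=cv2.imread('pics/r.png');n=np.hstack([cv2.resize(x[:,:,::-1],(400,300),interpolation=cv2.INTER_CUBIC) for x in (a[150:300,130:330],b[110:260,210:410])])
d=cv2.absdiff(r,n);print(d[140:260,10:130].max(),d[50:140,570:690].max())
E
```

```text
expected [[165.63994219 247.7956724 ]] [[324.24337595 157.52852026]]
[(array([163., 249.]), 0.79), (array([297., 177.]), 0.6)]
[(array([319., 244.]), 0.91), (array([260., 307.]), 0.76), (array([324., 159.]), 0.68), (array([299., 280.]), 0.67)]
32 10
```

The plug is where the model puts it at rest on the plate (within about 3 px in both views), and it isn't moving.

```bash
python3 -c "from station import *;print(job_done())"
```

```text
the job is handed in; nothing more can be done
None
```

The long plug rests against the chute's stop plate, threaded end on the plate and square head uphill, the short plug was left alone, and the job is handed in at about 12 s on the robot's clock (judge's result not shown).

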